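# Press the glide into a chair rail with the treadle press

### The arm

A 6-joint arm with a two-finger parallel gripper is mounted at the origin on the work surface. World frame = base frame: x ahead of the robot, y to its left, z up, the work surface at z = 0. Lengths are in mm, angles in rad, forces in N, time in s.
With the tool pointing down it reaches from about 350 to 975 mm from the base axis. Payload 7.1 kg.
Tool frame: the origin (TCP) lies midway between the tips of the shut fingers; the grasp point (between the pads) lies 19 mm behind it; z points along the fingers, y is the line along which they close (so a half turn about z gives the same grasp; the last joint's range is limited). The gripper opens to 88 mm and grips with 3 to 60 N. Pads are 20 mm wide; open, the fingers measure 115 mm over their backs; the gripper's body (75 mm by 178 mm) begins 61 mm behind the grasp point.
Start: joints at [1.282, 0.423, 1.63, -0, 1.089, -0.019], TCP at [166.555, 602.382, 222.675] pointing down, gripper open.
Joint ranges: [-3, 3], [-0.9, 2.11], [0.09, 2.58], [-1.31, 4.45], [0.11, 2.69], [-2.54, 2.54]. Speed limits (rad/s): [2.39, 2.39, 3.01, 3.14, 3.14, 3.14].

### API

Orientations are given as a rotation vector (axis times angle).
In Python, from workcell import ctrl gives the robot as it stands.
- The arm moves only by the shell command python3 -m pendant 'ROWS'. ROWS is a JSON object of lists of equal length, an entry for each row: "grip": the opening, from -1 (shut) to 1 (fully open); "linear": the shift along the tool's x, y, z in mm, a list of three; "angular": the turn, a rotation vector about the tool's x, y, z in rad, a list of three. In form: {"grip": [grip, ...], "linear": [[tx, ty, tz], ...], "angular": [[ax, ay, az], ...]}. A call has 1 to 12 rows; each row shifts and turns the commanded pose from where the row before left it, along the tool's axes as they then stand; what a row does not reach is not made up. A row lasts 1/12 s, in which the tool goes at most 41.7 mm and 7.16 degrees, less where a joint would pass 70% of its speed; a pose out of reach is approached as far as the arm can. A call with a gripper value outside its range is refused whole. The fingers move at their own pace and stop on an object; the grip force is fixed at half the most. Time passes only in rows, so rows that do not move let the fingers close. It gives the time, the measured TCP pose, the force, the opening and the grip force at its end, in the units of the state.
- ctrl.get_obs(): the state, without advancing time (a new reading comes with each control period).
- ctrl.get_image(name): name is "scene" or "side" or "wrist"; returns the picture (480x640x3 uint8, red, green, blue); there is no depth.
- ctrl.camera_params(name): a dict with "vfov" (degrees; the focal length in pixels is half the picture's height over the tangent of half this angle, whatever the lens; pixels are square), "cx", "cy" (the principal point, pixels), "k1" (the pictures are not rectified: a ray, as slopes to the right and down, at radius r is drawn at 1 + k1 r^2 times it, then the intrinsics apply), "R" (3x3) and "t" (3): a world point X has camera coordinates R X + t; the wrist camera has in their place "T_tool_cam" (4x4, takes a point from camera to tool coordinates, whose origin is the TCP and whose axes are the flange's). Camera axes: x right, y down, z forward; pixel columns grow to the right and rows downward; lengths in mm; the calibration is good to about 2 mm. A picture is of the moment at which its call begins: read the wrist's pose just before it. camera_params takes no time and is no camera call.
- ctrl.close_job(): hands the job in; it is judged then, once.
The state is a dict: "t": time; "qpos": joint angles; "qvel": joint speeds; "joint_torque": joint torques, N m; "ee_pos": TCP position; "orientation": TCP orientation; "ft_force": force on the tool from outside, world axes, zero at the start; "moment": the same for the moment, N m; "width": finger opening in mm; "grasp_force": force on a finger pad.
Only numpy, scipy, OpenCV 4.12 (cv2) and the standard library are available. Lean on these libraries where they do the work, as an engineer would, in place of code of your own. Each camera call takes 0.05 s, during which the arm holds its last target. There are 200 camera calls.

### The job

Take the chair rail with the steel glide standing proud of its head out of the rack and feed it head first, glide up, squarely into the middle of the green press until its nose rests on the back stop, then let go of it. Then push the treadle pedal all the way down to its stop and hold it there for about a second, so that the ram drives the glide fully home, and let the pedal come up again. Leave the rail lying in the press, and do not disturb the spare rail, the jar, the mallet and the spool.

Things in the scene. Friction and masses are not known exactly. Their poses are not given: they have to be found in the camera images.
- rail: Pale wooden chair rail, 190 mm long, 30 mm thick, 0.16 kg. Origin: middle of its length, on the underside. x runs along it to the wide head (x = +50 to +95 mm, 56 mm wide in y); the tail, x = -95 to +50 mm, is 34 mm wide; z up. A steel glide stands on the head at x = +72.5, y = 0. At the start only the head and 15 to 25 mm of the tail stick out of the rack.
- glide (a joint): How far the steel glide (30 mm disc on a nail) has been driven into the rail's head: at 0 m its top stands 14.5 mm above the wood, at 0.010 m it is fully home (4.5 mm dome). Stiff: about 12 N to move it.
- spare_rail: The same wooden rail without a glide, in the other pigeonhole; same frame. Must be left alone.
- rack: Fixed low wooden rack, 150 mm deep (x), 250 mm wide (y), 58 mm high, with two pigeonholes 50 mm wide, centred at y = +55 and -55 mm, open to its -x side (roughly towards world -y). Origin: centre of its underside. Their floor is 8 mm and their ceiling 50 mm above the bench.
- press: Fixed green portal press. Origin: on the bench under the ram axis. Bed top 20 mm high, x = -95 to +70, y = -95 to +95 mm. Posts (36 x 26 mm) at y = -78 and +78 mm carry a beam over x = -25 to +25 mm, 105 to 155 mm high; hub and rod above it reach 213 mm. The 28 mm round ram ends 78 mm above the bench. The low beam leaves no room for a gripper over the rail's head.
- press_seat (a point): Where the rail's origin belongs: fed in from the press's -x side, its x axis along the press's x axis, nose on the back stop; 72.5 mm to -x of the ram axis, on top of the bed. The back stop is a steel bar 70 mm wide, its face 22.5 mm beyond the ram axis, its top 38 mm above the bench. Axes as the press.
- ram (a joint): Ram travel, 0 m up to 0.025 m down; linked to the pedal under the bench (0.083 m per rad of pedal).
- pedal_base: Fixed steel base of the treadle pedal, 180 x 110 x 12 mm. Origin: centre of its underside. The hinge lies along its y axis at x = +75 mm, z = 30 mm; the pedal plate runs from there to -x and slopes up.
- pedal (a joint): Pedal angle: 0 rad up, 0.30 rad at its stop. A spring returns it. The plate is 155 mm long, 88 mm wide and slopes 0.36 rad when up. At the stop it takes about 10 to 20 N at the pad.
- pedal_pad (a point): Point on the pedal plate's top, 115 mm from the hinge on its centre line, the place to press; about 75 mm above the bench when up, 42 mm at the stop.
- jar: Glass jar, 68 mm across, 95 mm high, a bystander. Origin: centre of its underside.
- mallet: Upholsterer's hammer with a wooden handle, 240 mm long, lying, a bystander.
- spool: Dark wooden thread spool, 60 mm across, 87 mm high, standing, a bystander. Origin: centre of its underside.
Not all that is in view belongs to the job. There is more than one size of the pedal_base; the job needs the middle-sized.

How it is judged (in metres and radians):
On the way, in this order (a step that is already met when the one before it is completed fails the run):
1. the rail lies in the press with its nose on the back stop, the glide still proud and the gripper off it (x of rail in the frame of press between -0.082 and -0.066 m and y of rail in the frame of press between -0.012 and 0.012 m and z of rail in the frame of press between 0.014 and 0.025 m and angle between rail's own z axis and vertical below 0.1 rad and angle between the x axis of rail and the x axis of press, either way round below 0.17 rad and value of joint glide below 0.004 m and value of joint ram below 0.005 m and contact force between the fingers and rail below 0.3 N and linear speed of rail below 0.02 m/s), for 0.2 s.
2. the pedal is pressed down to its stop and held, with the glide driven home (value of joint pedal above 0.27 rad and value of joint glide above 0.008 m), for 0.4 s.
At the end, for the whole second after the job is handed in: The glide is driven at least 8 of its 10 mm; the rail lies at rest flat on the press bed, nose within about 8 mm of the back stop, within 12 mm of the press's centre line and within 0.17 rad of square; the pedal and ram are up again (pedal below 0.03 rad) (x of rail in the frame of press between -0.082 and -0.066 m and y of rail in the frame of press between -0.012 and 0.012 m and z of rail in the frame of press between 0.014 and 0.025 m and angle between rail's own z axis and vertical below 0.1 rad and angle between the x axis of rail and the x axis of press, either way round below 0.17 rad and value of joint glide above 0.008 m and value of joint pedal below 0.03 rad and value of joint ram below 0.004 m and linear speed of rail below 0.02 m/s); the robot touches nothing.
It fails at once if the spare rail is moved by more than 25 mm (distance of spare_rail from where it was at the start of the episode above 0.025 m).
It fails at once if the jar is moved by more than 30 mm (distance of jar from where it was at the start of the episode above 0.03 m).
It fails at once if the mallet is moved by more than 30 mm (distance of mallet from where it was at the start of the episode above 0.03 m).
It fails at once if the spool is moved by more than 30 mm (distance of spool from where it was at the start of the episode above 0.03 m).
It also fails if it takes over 69 s, if anything falls off the work surface, if the arm or the gripper's body presses on something with over 40 N, if the wrist force passes 120 N, or if a joint passes its speed limit or range.

## Working session

There is one attempt and no reset: what is moved stays moved. The work goes in short steps, Python scripts to look and compute and a shell command to move; the robot and the scene stay as the last step left them, time stands still between calls to the robot, and variables do not carry over. Pictures are saved under pics/ and viewed, at most 10 in all, crops included, and the job is handed in when it is done.

```bash
ls; mkdir -p pics
cat > h.py <<'E'
import numpy as np, cv2
from workcell import ctrl
from scipy.spatial.transform import Rotation as Ro
def cam(name,obs=None):
    p=ctrl.camera_params(name); f=240/np.tan(np.radians(p['vfov'])/2)
    if 'R' in p: R=np.array(p['R']);t=np.array(p['t'])
    else:
        obs=obs or ctrl.get_obs(); T=np.array(p['T_tool_cam']); W=np.eye(4)
        W[:3,:3]=Ro.from_rotvec(obs['orientation']).as_matrix(); W[:3,3]=obs['ee_pos']
        M=np.linalg.inv(W@T); R=M[:3,:3]; t=M[:3,3]
    return dict(f=f,cx=p['cx'],cy=p['cy'],k1=p['k1'],R=R,t=t)
def proj(c,X):
    q=np.atleast_2d(X)@c['R'].T+c['t']; s=q[:,:2]/q[:,2:]; s=s*(1+c['k1']*(s**2).sum(1,keepdims=True))
    return s*c['f']+[c['cx'],c['cy']]
def ray(c,uv):
    d=(np.atleast_2d(np.array(uv,float))-[c['cx'],c['cy']])/c['f']; s=d.copy()
    for _ in range(20): s=d/(1+c['k1']*(s**2).sum(1,keepdims=True))
    v=np.c_[s,np.ones(len(s))]@c['R']; return -c['R'].T@c['t'], v/np.linalg.norm(v,axis=1,keepdims=True)
def onz(c,uv,z):
    o,v=ray(c,uv); return o+v*((z-o[2])/v[:,2:])
def shot(name,fn):
    o=ctrl.get_obs(); im=ctrl.get_image(name); cv2.imwrite('pics/'+fn,im[:,:,::-1]); return cam(name,o),im
E
python3 - <<'E'
from h import *
import pickle
d={}
for n in ('scene','side','wrist'): d[n],_=shot(n,n+'0.png'); print(n,d[n])
pickle.dump(d,open('cams.pkl','wb')); print(ctrl.get_obs())
E
```

```text
pics
scene {'f': np.float64(507.66776727725096), 'cx': 329.3118198058718, 'cy': 238.36122249124233, 'k1': -0.13615313769613166, 'R': array([[-0.63033904,  0.7761313 , -0.0171144 ],
       [ 0.58580263,  0.46106517, -0.66652396],
       [-0.50941925, -0.43016173, -0.74528713]]), 't': array([ 430.98126244, -234.99824277, 1886.98113501])}
side {'f': np.float64(468.7020783314371), 'cx': 319.1196308674561, 'cy': 236.0609989100334, 'k1': 0.030131480040461428, 'R': array([[-0.98027445, -0.19742592, -0.00922058],
       [-0.11178763,  0.59232214, -0.79790852],
       [ 0.16298938, -0.78113859, -0.60270803]]), 't': array([ 574.18438795,  169.93001115, 1122.84460435])}
wrist {'f': np.float64(413.82891328139766), 'cx': 323.9830054833068, 'cy': 243.3871593967231, 'k1': -0.06577734845438392, 'R': array([[ 0.26617457,  0.96392304, -0.00186503],
       [ 0.93213803, -0.25690383,  0.25518447],
       [ 0.24549906, -0.06966208, -0.96689059]]), 't': array([-624.2104924 ,  -30.76790082,  389.51155905])}
{'t': 0.15, 'qpos': array([ 1.28198702e+00,  4.23658969e-01,  1.63048188e+00, -2.75511740e-05,
        1.08856861e+00, -1.90031015e-02]), 'qvel': array([ 0.00268923, -0.00243377, -0.00402023,  0.00225525, -0.00082903,
       -0.00090299]), 'joint_torque': array([-2.74098056e-04, -5.44987321e+01, -2.73918235e+01,  6.44019269e-02,
        2.04487337e-02, -3.12153179e-05]), 'ee_pos': array([166.45855907, 602.00228295, 222.09701145]), 'orientation': array([-4.22486528e-01, -3.11290577e+00,  1.73933329e-03]), 'ft_force': array([ 0.16454555, -0.67564715, -1.45695013]), 'moment': array([ 0.00997433, -0.01033825,  0.02677008]), 'grasp_force': 0.0, 'width': 87.61451786966398}
```

View pics/scene0.png

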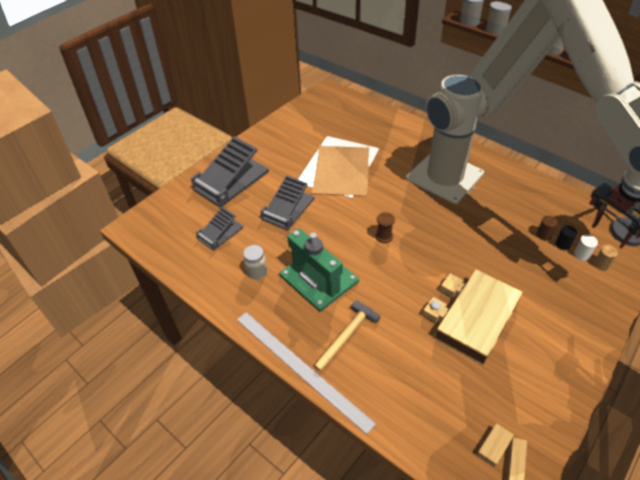

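View pics/side0.png

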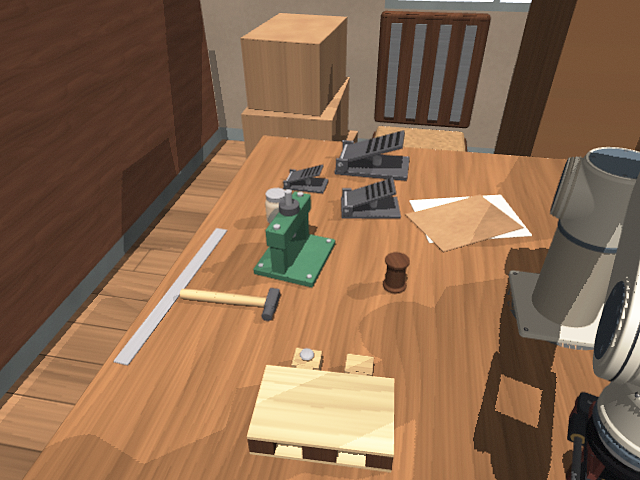

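View pics/wrist0.png

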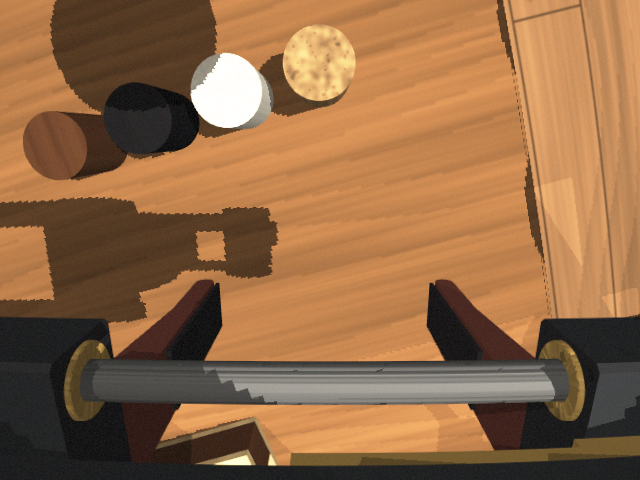

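The side view shows the glide rail head at (307,357), spare at (360,365), press at (295,240), middle pedal at (370,200), hammer, spool (396,272) and jar behind the press (276,200). In the scene view the glide head is at (434,308) and the middle pedal at (287,202). I'll enlarge the regions that matter.

Run:
```python
import cv2,numpy as np
s=cv2.imread('pics/side0.png');c=cv2.imread('pics/scene0.png')
def cr(im,x,y,w,h): return cv2.resize(im[y:y+h,x:x+w],(400,300),interpolation=cv2.INTER_CUBIC)
a=np.vstack([np.hstack([cr(s,240,340,160,120),cr(s,240,180,160,120)]),np.hstack([cr(c,265,210,120,90),cr(c,415,250,120,90)])])
cv2.imwrite('pics/comp.png',a)
b=np.hstack([cr(s,320,160,100,75),cr(c,245,165,80,60)]);cv2.imwrite('pics/ped.png',b)
```

```text
(no output)
```

View pics/comp.png

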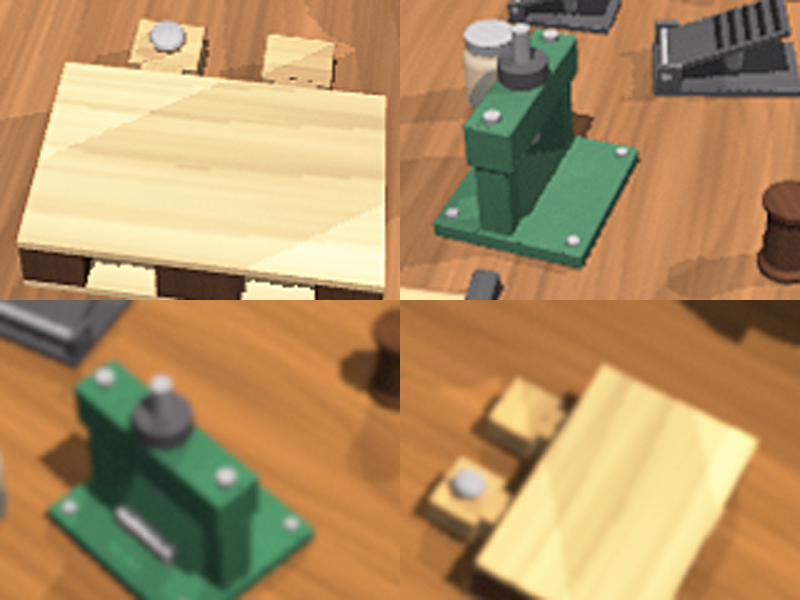

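View pics/ped.png

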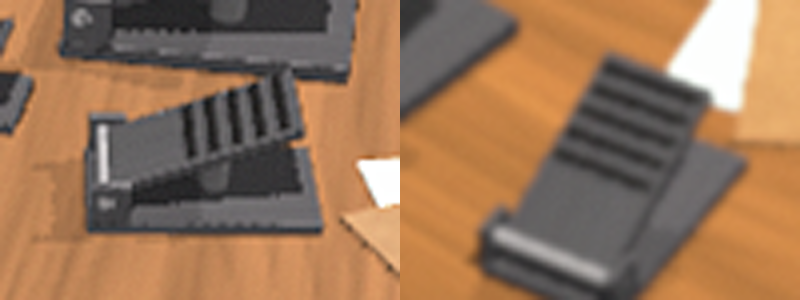

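The composite shows the back stop bar on the far side of the portal from the robot (scene (308,280)), so the rail is fed from the robot's side. Next I triangulate.

```bash
cat >> h.py <<'E'
def tri(pairs):
    A=np.zeros((3,3));b=np.zeros(3)
    for c,uv in pairs:
        o,v=ray(c,uv);P=np.eye(3)-np.outer(v[0],v[0]);A+=P;b+=P@o
    return np.linalg.solve(A,b)
E
python3 - <<'E'
from h import *
np.set_printoptions(precision=1,suppress=True)
S=cam('side');C=cam('scene')
print('rack side',onz(S,[(266,365.2),(394.4,378),(248,438),(394,456)],58))
print('rack scene',onz(C,[(476.5,269.5),(522,292),(438.4,329.5)],58))
print('glide',onz(S,[(307.2,354.8)],51),onz(C,[(435.4,305.2)],51),tri([(S,(307.2,354.8)),(C,(435.4,305.2))]))
print('bed side',onz(S,[(334.8,240),(312.8,282.5),(254,270)],20))
print('bed scene C',onz(C,[(265+50*.3,210+210*.3),(265+312*.3,210+230*.3)],20))
print('rivets scene',onz(C,[(265+70*.3,210+208*.3),(265+291*.3,210+223*.3)],20),'side',onz(S,[(240+222/2.5,180+152/2.5),(240+173/2.5,180+240/2.5),(240+52/2.5,180+212/2.5)],20))
print('beam rivets tri',tri([(S,(240+150/2.5,180+35/2.5)),(C,(265+104*.3,210+77*.3))]),tri([(S,(240+92/2.5,180+116/2.5)),(C,(265+227*.3,210+177*.3))]))
print('hub top',tri([(S,(240+121/2.5,180+28/2.5)),(C,(265+161*.3,210+82*.3))]))
print('ped ends',tri([(S,(392.5,177.5)),(C,(286.6,176))]),tri([(S,(395.7,193.2)),(C,(307,184.4))]))
print('hinge',tri([(S,(345.5,190.5)),(C,(264,210.6))]),tri([(S,(345.7,205)),(C,(287,219.4))]))
print('base',onz(S,[(400,218),(342,217.5)],0),onz(C,[(314,197)],12))
print('spool',onz(S,[(396,289)],0),'jar',onz(C,[(255,270)],0),'hammer',onz(S,[(272,315)],10))
E
```

```text
rack side [[623.8 338.3  58. ]
 [374.  319.8  58. ]
 [610.7 488.8  58. ]
 [364.2 472.2  58. ]]
rack scene [[373.9 322.5  58. ]
 [365.3 470.4  58. ]
 [626.3 340.4  58. ]]
glide [[551.  292.7  51. ]] [[557.6 289.8  51. ]] [552.5 287.7  44. ]
bed side [[ 567.9 -134.2   20. ]
 [ 592.1   47.5   20. ]
 [ 751.    29.6   20. ]]
bed scene C [[ 731.  -157.7   20. ]
 [ 598.9   46.7   20. ]]
rivets scene [[ 717.7 -144.7   20. ]
 [ 604.4   26.7   20. ]] side [[ 583.7 -127.5   20. ]
 [ 606.1   25.5   20. ]
 [ 739.8    6.5   20. ]]
beam rivets tri [ 663.6 -138.2  157.7] [684.6  17.6 158.7]
hub top [673.  -61.4 211.7]
ped ends [ 433.7 -394.    85.3] [ 417.8 -313.6   79.2]
hinge [ 575.3 -374.5   35.8] [ 560.9 -280.7   42.2]
base [[ 396.4 -304.7    0. ]
 [ 569.9 -275.     0. ]] [[ 400.1 -300.3   12. ]]
spool [[386.8  10.4   0. ]] jar [[ 761.3 -240.3    0. ]] hammer [[665.1 163.7  10. ]]
```

Estimated poses: press at (673.5,-61) with yaw -0.134; rack yaw about 1.65, so the rail head points along (0.078,-0.997); glide near (555,291); pedal hinge near (568,-328), pad end near (426,-354). Now turn the tool to match the rack.

```bash
python3 -m pendant '{"grip":[1,1,1,1,1,1,1,1,1,1],"linear":[[0,0,0],[0,0,0],[0,0,0],[0,0,0],[0,0,0],[0,0,0],[0,0,0],[0,0,0],[0,0,0],[0,0,0]],"angular":[[0,0,0.122],[0,0,0.122],[0,0,0.122],[0,0,0.122],[0,0,0.122],[0,0,0.122],[0,0,0.122],[0,0,0.122],[0,0,0.122],[0,0,0.122]]}'
python3 -m pendant '{"grip":[1,1,1,1,1,1,1,1,1,1,1,1],"linear":[[-27,29,0],[-27,29,0],[-27,29,0],[-27,29,0],[-27,29,0],[-27,29,0],[-27,29,0],[-27,29,0],[-27,29,0],[-27,29,0],[-27,29,0],[-27,29,0]],"angular":[[0,0,0],[0,0,0],[0,0,0],[0,0,0],[0,0,0],[0,0,0],[0,0,0],[0,0,0],[0,0,0],[0,0,0],[0,0,0],[0,0,0]]}'
cat >> h.py <<'E'
def togo(target, yaw=None, tilt=None):
    """tool-frame shift to a world TCP target; yaw = wanted angle of tool y axis (tool down)"""
    o=ctrl.get_obs(); R=Ro.from_rotvec(o['orientation'])
    yw=R.as_matrix()[:,1]; print('t',o['t'],'pos',np.round(o['ee_pos'],1),'yaw_y',round(float(np.arctan2(yw[1],yw[0])),3),'w',round(o['width'],1),'gf',round(o['grasp_force'],1),'F',np.round(o['ft_force'],1),'z',np.round(R.as_matrix()[:,2],3))
    print('tool shift',np.round(R.inv().apply(np.array(target)-o['ee_pos']),1))
    if yaw is not None:
        c,s=np.cos(yaw),np.sin(yaw); D=np.array([[-s,c,0],[c,s,0],[0,0,-1]]).T
        print('tool turn',np.round((R.inv()*Ro.from_matrix(D)).as_rotvec(),3))
E
python3 -c "
from h import *
togo((555,291,200),.078)
print(np.round(ctrl.camera_params('wrist')['T_tool_cam'],2))
shot('wrist','w1.png')"
```

```text
t: 0.98
ee_pos: [166.5, 602.1, 222.3]
orientation: [2.136, 2.303, -0.001]
ft_force: [-0.0, -0.7, 0.6]
width: 88.1
grasp_force: 0.0
t: 1.98
ee_pos: [540.8, 306.0, 222.5]
orientation: [-2.13, -2.309, 0.001]
ft_force: [1.4, 0.4, 0.4]
width: 87.9
grasp_force: 0.0
t 1.9833 pos [540.8 306.  222.5] yaw_y 0.081 w 87.9 gf 0.0 F [1.4 0.4 0.4] z [-0. -0. -1.]
tool shift [-16.1  12.9  22.5]
tool turn [-0.     0.     0.003]
[[   0.     -0.97   -0.26   69.77]
 [   1.      0.      0.     -0.3 ]
 [   0.     -0.26    0.97 -161.31]
 [   0.      0.      0.      1.  ]]
```

View pics/w1.png

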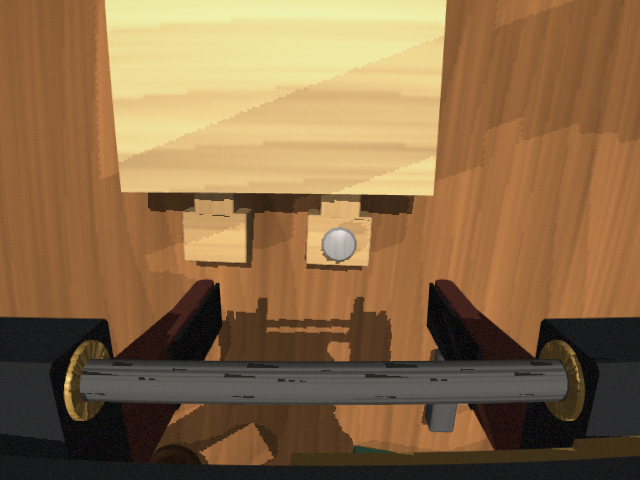

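The head with the glide fills (306,213)–(370,266), with the glide at (339,244). The spare is at (217,236), and the rack's front edge runs (121,192)–(434,195).

Run:
```python
from h import *
np.set_printoptions(precision=1,suppress=True)
c=cam('wrist')
P=onz(c,[(306.5,213.5),(371,218),(369.5,266),(306,264)],38);print(P,P.mean(0));print('rack',onz(c,[(121,192),(434,195)],58)); print('glide',onz(c,[(339,244)],51))
togo((*P.mean(0)[:2],110),.07)
```

```text
[[531.2 305.3  38. ]
 [586.3 305.6  38. ]
 [589.6 262.8  38. ]
 [533.8 260.4  38. ]] [560.2 283.5  38. ]
rack [[382.1 315.4  58. ]
 [631.7 332.   58. ]]
glide [[560.3 284.1  51. ]]
t 2.0333 pos [546.1 302.2 222.7] yaw_y 0.078 w 87.8 gf 0.0 F [ 3.5 -2.5  0.3] z [ 0. -0. -1.]
tool shift [-19.5  12.3 112.8]
tool turn [0. 0. 0.]
```

```bash
python3 -m pendant '{"grip":[1,1,1,1,1,1,1,1],"linear":[[-8,4,20],[-7.3,3.7,30],[0,0,30],[0,0,30],[0,0,30],[0,0,0],[0,0,0],[0,0,0]],"angular":[[0,0,0],[0,0,0],[0,0,0],[0,0,0],[0,0,0],[0,0,0],[0,0,0],[0,0,0]]}'
python3 - <<'E'
from h import *
togo((555,287.5,12),.073)
c,im=shot('wrist','w2.png')
np.set_printoptions(precision=1,suppress=True)
hsv=cv2.cvtColor(im,cv2.COLOR_RGB2HSV)
g=((hsv[...,1]<40)&(hsv[...,2]>110)).astype(np.uint8)
n,l,s,ce=cv2.connectedComponentsWithStats(g)
for i in range(1,n):
    if s[i,4]>150: print(s[i],ce[i],onz(c,[ce[i]],51))
E
```

```text
t: 2.7
ee_pos: [549.2, 293.5, 83.9]
orientation: [2.129, 2.309, 0.002]
ft_force: [-0.5, 0.4, -0.3]
width: 87.9
grasp_force: 0.0
t 2.7 pos [549.2 293.5  83.9] yaw_y 0.081 w 87.9 gf 0.0 F [-0.5  0.4 -0.3] z [ 0.001  0.001 -1.   ]
tool shift [-6.5  5.2 71.9]
tool turn [ 0.001 -0.     0.008]
[ 306  262   56   53 2300] [333.4 287.7] [[554.  289.4  51. ]]
```

View pics/w2.png

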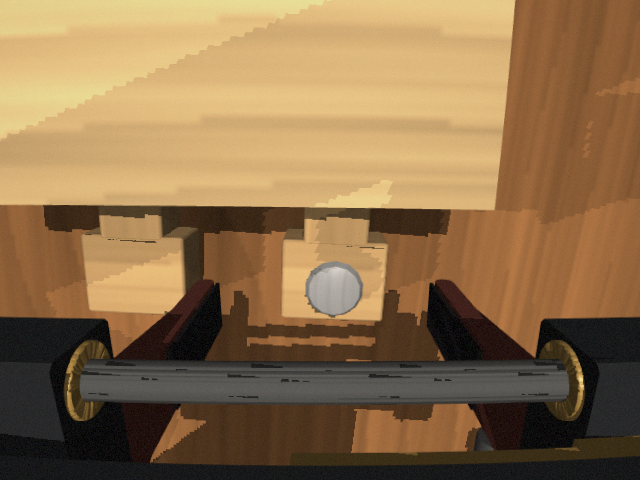

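The glide sits at (334,288) between the fingers, i.e. world (554,289). Descend and close.

```bash
python3 -m pendant '{"grip":[1,1,1,1,1,1,-1,-1,-1,-1,-1,-1],"linear":[[-4.9,4.5,15],[0,0,20],[0,0,20],[0,0,17],[0,0,0],[0,0,0],[0,0,0],[0,0,0],[0,0,0],[0,0,0],[0,0,0],[0,0,0]],"angular":[[0,0,0.008],[0,0,0],[0,0,0],[0,0,0],[0,0,0],[0,0,0],[0,0,0],[0,0,0],[0,0,0],[0,0,0],[0,0,0],[0,0,0]]}'
```

```text
t: 3.75
ee_pos: [553.8, 288.6, 11.2]
orientation: [2.139, 2.301, 0.001]
ft_force: [0.0, -0.5, 2.4]
width: 56.2
grasp_force: 29.6
```

Gripped at 56.2 mm, 30 N. Lift 4 mm and pull straight out.

```bash
python3 -m pendant '{"grip":[-1,-1,-1,-1,-1,-1,-1,-1,-1,-1,-1,-1],"linear":[[0,0,-4],[-8,0,0],[-16,0,0],[-16,0,0],[-16,0,0],[-16,0,0],[-16,0,0],[-16,0,0],[-16,0,0],[-16,0,0],[-13,0,0],[-6,0,0]],"angular":[[0,0,0],[0,0,0],[0,0,0],[0,0,0],[0,0,0],[0,0,0],[0,0,0],[0,0,0],[0,0,0],[0,0,0],[0,0,0],[0,0,0]]}'
python3 -m pendant '{"grip":[-1,-1,-1,-1,-1,-1,0.6,0.6,0.6,0.6],"linear":[[0,0,0],[0,0,0],[0,0,6],[0,0,5],[0,0,0],[0,0,0],[0,0,0],[0,0,0],[0,0,0],[0,0,0]],"angular":[[0,0,0],[0,0,0],[0,0,0],[0,0,0],[0,0,0],[0,0,0],[0,0,0],[0,0,0],[0,0,0],[0,0,0]]}'
```

```text
t: 4.75
ee_pos: [564.3, 131.0, 14.5]
orientation: [-2.141, -2.298, 0.002]
ft_force: [-0.1, -0.6, -1.3]
width: 56.2
grasp_force: 29.6
t: 5.58
ee_pos: [564.7, 134.0, 3.7]
orientation: [2.139, 2.301, 0.0]
ft_force: [0.1, 0.5, 0.2]
width: 70.4
grasp_force: 0.0
```

```bash
python3 -m pendant '{"grip":[0.6,0.6,0.6,0.6,1,1,1,1],"linear":[[0,0,-15],[0,0,-25],[0,0,-25],[0,0,-25],[20,0,0],[0,0,0],[0,0,0],[0,0,0]],"angular":[[0,0,0],[0,0,0],[0,0,0],[0,0,0],[0,0,0],[0,0,0],[0,0,0],[0,0,0]]}'
python3 - <<'E'
from h import *
shot('wrist','w3.png')
E
```

```text
t: 6.25
ee_pos: [562.6, 153.5, 93.1]
orientation: [-2.138, -2.301, 0.002]
ft_force: [-0.4, 0.5, -0.3]
width: 87.5
grasp_force: 0.0
```

View pics/w3.png

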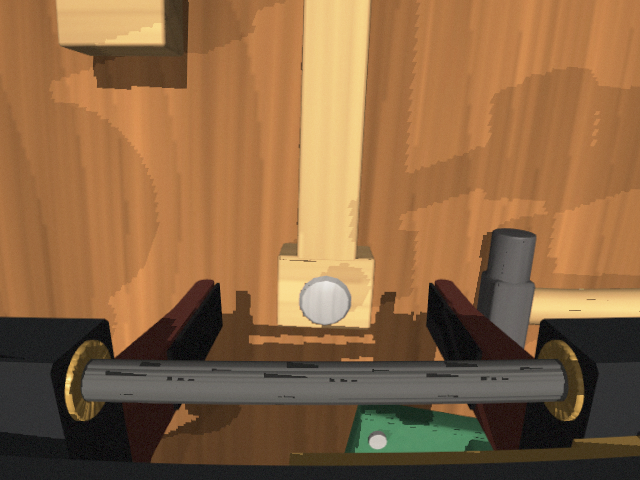

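The rail lies flat and free on the bench, glide at (325,300), tail edges about (299,255)/(357,255) to (304,0)/(370,0). The spare is still in the rack and the hammer is to the right.

Run:
```python
from h import *
np.set_printoptions(precision=1,suppress=True)
c=cam('wrist')
P=onz(c,[(299,250),(357,250),(305,5),(370,5)],30);print(P)
a=P[:2].mean(0);b=P[2:].mean(0);d=(a-b)[:2];d/=np.linalg.norm(d);print('axis',d,np.arctan2(d[1],d[0]))
g=onz(c,[(325,300)],43)[0];print('glide',g, 'nose',onz(c,[(325,327)],30), 'hdback',onz(c,[(328,260)],30))
t=g[:2]-92.5*d;print('target',t);togo((*t,6),np.arctan2(d[1],d[0])+np.pi/2)
```

```text
[[547.7 158.8  30. ]
 [580.2 161.2  30. ]
 [543.  285.   30. ]
 [575.2 287.4  30. ]]
axis [ 0. -1.] -1.532573540768686
glide [564.1 135.1  43. ] nose [[565.8 112.5  30. ]] hdback [[564.4 154.1  30. ]]
target [560.6 227.6]
t 6.3 pos [562.6 153.3  92.9] yaw_y 0.073 w 87.9 gf 0.0 F [-0.4 -0.5 -0.1] z [-0. -0. -1.]
tool shift [74.3  3.6 86.8]
tool turn [-0.  0.  0.]
```

```bash
python3 -m pendant '{"grip":[1,1,1,1,1,1,1,1,1],"linear":[[25,1.2,0],[25,1.2,0],[24.3,1.2,0],[0,0,20],[0,0,25],[0,0,25],[0,0,17],[0,0,0],[0,0,0]],"angular":[[0,0,0],[0,0,0],[0,0,0],[0,0,0.035],[0,0,0],[0,0,0],[0,0,0],[0,0,0],[0,0,0]]}'
python3 -m pendant '{"grip":[-1,-1,-1,-1,-1,-1,-1,-1,-1,-1],"linear":[[0,0,0],[0,0,0],[0,0,0],[0,0,0],[0,0,0],[0,0,0],[0,0,0],[0,0,0],[0,0,-20],[0,0,-20]],"angular":[[0,0,0],[0,0,0],[0,0,0],[0,0,0],[0,0,0],[0,0,0],[0,0,0],[0,0,0],[0,0,0],[0,0,0]]}'
```

```text
t: 7.05
ee_pos: [560.3, 227.3, 5.3]
orientation: [-2.178, -2.262, 0.005]
ft_force: [0.1, -0.7, -0.7]
width: 87.7
grasp_force: 0.0
t: 7.88
ee_pos: [560.0, 227.7, 45.7]
orientation: [-2.178, -2.262, 0.005]
ft_force: [0.4, -0.3, -1.4]
width: 33.9
grasp_force: 30.0
```

Gripped the tail at 33.9 mm (rail x ≈ -20). Lift, turn, and carry to the press's front.

```bash
python3 -m pendant '{"grip":[-1,-1,-1,-1,-1,-1,-1,-1],"linear":[[0,0,-20],[0,0,-25],[0,0,-25],[0,0,-25],[0,0,-25],[0,0,-20],[0,0,-15],[0,0,0]],"angular":[[0,0,0],[0,0,0],[0,0,0],[0,0,0],[0,0,0],[0,0,0],[0,0,0],[0,0,0]]}'
python3 -m pendant '{"grip":[-1,-1,-1,-1,-1,-1,-1,-1,-1,-1,-1,-1],"linear":[[0,0,0],[0,0,0],[0,0,0],[0,0,0],[0,0,0],[0,0,0],[0,0,0],[0,0,0],[0,0,0],[0,0,0],[0,0,0],[0,0,0]],"angular":[[0,0,-0.1167],[0,0,-0.1167],[0,0,-0.1167],[0,0,-0.1167],[0,0,-0.1167],[0,0,-0.1167],[0,0,-0.1167],[0,0,-0.1167],[0,0,-0.1167],[0,0,-0.1167],[0,0,-0.1167],[0,0,-0.1167]]}'
python3 -c "
from h import *
togo((524.9,-40.9,200),1.436)"
```

```text
t: 8.55
ee_pos: [563.1, 228.8, 204.9]
orientation: [2.177, 2.262, 0.008]
ft_force: [0.7, 0.5, -1.7]
width: 33.6
grasp_force: 30.0
t: 9.55
ee_pos: [560.5, 227.8, 199.9]
orientation: [-0.199, -3.133, 0.002]
ft_force: [0.9, -0.0, -2.4]
width: 33.9
grasp_force: 30.0
t 9.55 pos [560.5 227.8 199.9] yaw_y 1.444 w 33.9 gf 30.0 F [ 0.9 -0.  -2.4] z [-0.002 -0.001 -1.   ]
tool shift [ 1.400e+00 -2.711e+02  2.000e-01]
tool turn [-0.001 -0.002  0.008]
```

```bash
python3 -m pendant '{"grip":[-1,-1,-1,-1,-1,-1,-1,-1,-1,-1,-1],"linear":[[1.4,-20,0],[0,-30,0],[0,-30,0],[0,-30,0],[0,-30,0],[0,-30,0],[0,-30,0],[0,-30,0],[0,-26,0],[0,-15,0],[0,0,0]],"angular":[[0,0,0],[0,0,0.008],[0,0,0],[0,0,0],[0,0,0],[0,0,0],[0,0,0],[0,0,0],[0,0,0],[0,0,0],[0,0,0]]}'
python3 -m pendant '{"grip":[-1,-1,-1,-1,-1,-1,-1,-1,-1],"linear":[[0,0,15],[0,0,25],[0,0,25],[0,0,25],[0,0,25],[0,0,15],[0,0,10],[0,0,0],[0,0,0]],"angular":[[0,0,0],[0,0,0],[0,0,0],[0,0,0],[0,0,0],[0,0,0],[0,0,0],[0,0,0],[0,0,0]]}'
python3 - <<'E'
from h import *
togo((524.9,-40.9,30),1.436)
S,_=shot('side','s2.png');C,_=shot('scene','c2.png')
s=cv2.imread('pics/side0.png'.replace('side0','s2'));c=cv2.imread('pics/c2.png')
a=np.hstack([cv2.resize(s[180:300,240:400],(400,300),interpolation=2),cv2.resize(c[210:300,265:385],(400,300),interpolation=2)])
cv2.imwrite('pics/comp2.png',a)
E
```

```text
t: 10.47
ee_pos: [521.2, -42.4, 200.4]
orientation: [-0.225, -3.131, 0.001]
ft_force: [-0.2, 0.4, -1.7]
width: 34.0
grasp_force: 30.0
t: 11.22
ee_pos: [522.3, -39.5, 61.2]
orientation: [-0.22, -3.133, -0.0]
ft_force: [-0.5, -0.5, -0.7]
width: 33.8
grasp_force: 30.0
t 11.2167 pos [522.3 -39.5  61.2] yaw_y 1.431 w 33.8 gf 30.0 F [-0.5 -0.5 -0.7] z [-0.001  0.    -1.   ]
tool shift [-2.8 -1.  31.2]
tool turn [ 0.    -0.001 -0.005]
```

View pics/comp2.png

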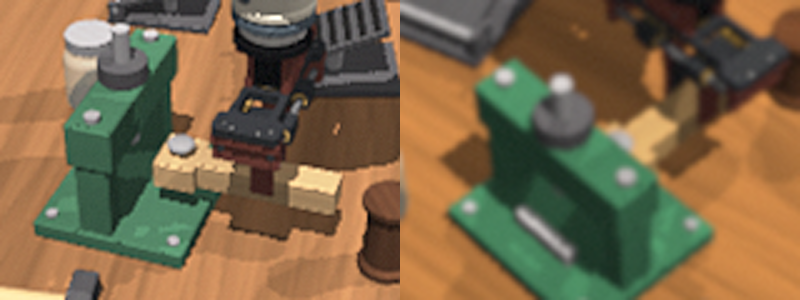

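The rail is held level, glide up, in front of the press opening; the back stop ends are at (518,208) and (574,256) in the right crop. Check alignment numerically.

Run:
```python
from h import *
np.set_printoptions(precision=1,suppress=True)
S=cam('side');C=cam('scene')
print('glide side',onz(S,[(240+181/2.5,180+142/2.5)],98.5),'FK',522.3+92.4*np.cos(-.14),-39.5+92.4*np.sin(-.14))
p=onz(C,[(300.4,272.4),(317.2,286.8)],38);print('stop',p,p.mean(0))
print('expected stop centre',673.5+22.5*.991,-61-22.5*.134)
print('press corners now',onz(S,[(240+35/2.5,180+225/2.5),(240+182/2.5,180+258/2.5)],20))
```

```text
glide side [[609.5 -36.   98.5]] FK 613.7959580500476 -52.393783793127454
stop [[699.8 -99.6  38. ]
 [709.6 -24.5  38. ]] [704.7 -62.1  38. ]
expected stop centre 695.7975 -64.015
press corners now [[751.   29.6  20. ]
 [591.5  50.   20. ]]
```

Run:
```python
from h import *
np.set_printoptions(precision=1,suppress=True)
S=cam('side');C=cam('scene')
o=ctrl.get_obs();p=o['ee_pos'];print(p)
a=-.14;ex=np.array([np.cos(a),np.sin(a),0]);ey=np.array([-ex[1],ex[0],0]);ez=np.array([0,0,1])
O=p-5.8*ez+20*ex
for n,q in dict(glide=(72.5,0,43),noseL=(95,28,30),noseLb=(95,28,0),hbL=(50,28,30),hbLb=(50,28,0),tailL=(-95,17,30),tailLb=(-95,17,0),tailR=(-95,-17,30)).items():
    X=O+q[0]*ex+q[1]*ey+q[2]*ez
    s=proj(S,X)[0];c=proj(C,X)[0];print(n,'side crop',(s-[240,180])*2.5,'scene crop',(c-[265,210])/.3+[400,0])
im=cv2.imread('pics/s2.png')[180:300,240:400]; cv2.imwrite('pics/s2z.png',cv2.resize(im[40:100],(800,300),fx=1,fy=1,interpolation=cv2.INTER_CUBIC))
```

```text
[523.3 -39.9  62.5]
glide side crop [179.2 130.8] scene crop [615.2 132.8]
noseL side crop [149.4 152.3] scene crop [618.3 172.8]
noseLb side crop [150.4 175.2] scene crop [618.8 193.8]
hbL side crop [190.8 161. ] scene crop [654.8 146.1]
hbLb side crop [191.2 184. ] scene crop [654.7 167.2]
tailL side crop [333.3 183.7] scene crop [757.4  58.4]
tailLb side crop [331.5 207. ] scene crop [756.   79.8]
tailR side crop [341.6 163.5] scene crop [731.7  39.6]
```

View pics/s2z.png

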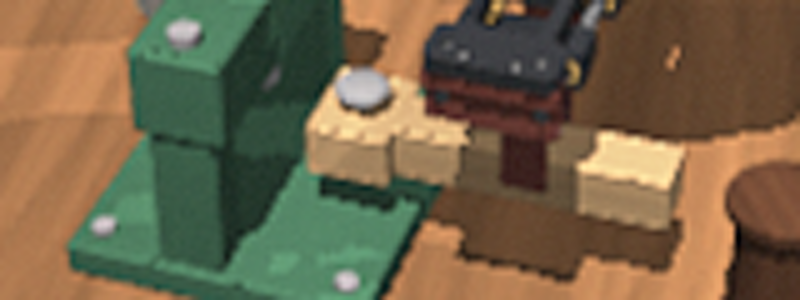

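The crop shows the rail level and square to the press, sitting a few mm lower than predicted. I'll descend with the force as guide.

```bash
python3 -m pendant '{"grip":[-1,-1,-1,-1,-1,-1,-1],"linear":[[0,0,10],[0,0,8],[0,0,5],[0,0,0],[0,0,0],[0,0,0],[0,0,0]],"angular":[[0,0,0],[0,0,0],[0,0,0],[0,0,0],[0,0,0],[0,0,0],[0,0,0]]}'
for i in 1; do python3 -m pendant '{"grip":[-1,-1,-1],"linear":[[0,0,2],[0,0,0],[0,0,0]],"angular":[[0,0,0],[0,0,0],[0,0,0]]}'; done
python3 -m pendant '{"grip":[-1,-1,-1],"linear":[[0,0,2],[0,0,0],[0,0,0]],"angular":[[0,0,0],[0,0,0],[0,0,0]]}'
python3 -m pendant '{"grip":[-1,-1,-1],"linear":[[0,0,2],[0,0,0],[0,0,0]],"angular":[[0,0,0],[0,0,0],[0,0,0]]}'
```

```text
t: 11.9
ee_pos: [522.7, -40.1, 38.9]
orientation: [0.22, 3.133, -0.0]
ft_force: [-0.1, -0.5, -1.4]
width: 34.0
grasp_force: 30.0
t: 12.15
ee_pos: [522.5, -40.0, 36.7]
orientation: [-0.22, -3.134, 0.0]
ft_force: [0.4, -0.5, -1.2]
width: 33.7
grasp_force: 30.0
t: 12.4
ee_pos: [522.7, -40.0, 34.8]
orientation: [0.22, 3.133, -0.0]
ft_force: [0.0, 0.4, 1.0]
width: 33.9
grasp_force: 30.0
t: 12.65
ee_pos: [522.3, -39.9, 32.8]
orientation: [-0.22, -3.133, -0.0]
ft_force: [-2.5, 1.3, 4.0]
width: 34.0
grasp_force: 30.0
```

Nose touches the bed at TCP z≈35. Back off 2 mm and feed in.

```bash
python3 -m pendant '{"grip":[-1,-1,-1,-1,-1,-1,-1,-1,-1,-1],"linear":[[0,0,-2.5],[-4,0,0],[-8,0,0],[-10,0,0],[-10,0,0],[-10,0,0],[-6,0,0],[-3,0,0],[0,0,0],[0,0,0]],"angular":[[0,0,0],[0,0,0],[0,0,0],[0,0,0],[0,0,0],[0,0,0],[0,0,0],[0,0,0],[0,0,0],[0,0,0]]}'
python3 - <<'E'
from h import *
togo((581.8,-48.6,35),1.436)
E
```

```text
t: 13.48
ee_pos: [572.7, -47.2, 34.9]
orientation: [-0.22, -3.133, -0.0]
ft_force: [-0.6, 0.2, -2.3]
width: 34.2
grasp_force: 30.0
t 13.4833 pos [572.7 -47.2  34.9] yaw_y 1.43 w 34.2 gf 30.0 F [-0.6  0.2 -2.3] z [-0.001  0.    -1.   ]
tool shift [-9.2 -0.2 -0.1]
tool turn [-0.    -0.001 -0.006]
```

```bash
python3 -m pendant '{"grip":[-1,-1,-1,-1],"linear":[[-3,0,0],[-2,0,0],[0,0,0],[0,0,0]],"angular":[[0,0,0],[0,0,0],[0,0,0],[0,0,0]]}'
python3 -m pendant '{"grip":[-1,-1,-1],"linear":[[-2.5,0,0],[0,0,0],[0,0,0]],"angular":[[0,0,0],[0,0,0],[0,0,0]]}'
python3 -m pendant '{"grip":[-1,-1,-1],"linear":[[-2.5,0,0],[0,0,0],[0,0,0]],"angular":[[0,0,0],[0,0,0],[0,0,0]]}'
```

```text
t: 13.82
ee_pos: [578.0, -47.9, 35.2]
orientation: [0.22, 3.134, -0.0]
ft_force: [-0.5, 0.1, -1.2]
width: 34.0
grasp_force: 30.0
t: 14.07
ee_pos: [580.6, -48.2, 35.2]
orientation: [0.22, 3.134, -0.0]
ft_force: [0.4, 0.9, -0.6]
width: 33.3
grasp_force: 30.0
t: 14.32
ee_pos: [583.0, -48.6, 35.2]
orientation: [0.22, 3.134, -0.0]
ft_force: [-0.9, -0.3, -1.0]
width: 33.7
grasp_force: 30.0
```

```bash
python3 -m pendant '{"grip":[-1,-1,-1],"linear":[[-2.5,0,0],[0,0,0],[0,0,0]],"angular":[[0,0,0],[0,0,0],[0,0,0]]}'
python3 -m pendant '{"grip":[-1,-1,-1],"linear":[[-2.5,0,0],[0,0,0],[0,0,0]],"angular":[[0,0,0],[0,0,0],[0,0,0]]}'
```

```text
t: 14.57
ee_pos: [583.3, -48.7, 34.5]
orientation: [-0.22, -3.129, -0.0]
ft_force: [-5.7, 0.8, -0.2]
width: 33.6
grasp_force: 30.0
t: 14.82
ee_pos: [583.3, -48.7, 34.5]
orientation: [-0.22, -3.124, -0.0]
ft_force: [-12.3, 1.4, 8.2]
width: 33.6
grasp_force: 30.0
```

The nose met the stop at TCP x=583.3, 1.5 mm from prediction. Ease off, lower, release.

```bash
python3 -m pendant '{"grip":[-1,-1,-1,-1,-1],"linear":[[3.5,0,0],[0,0,2],[0,0,2],[0,0,0],[0,0,0]],"angular":[[0,0,0],[0,0,0],[0,0,0],[0,0,0],[0,0,0]]}'
python3 -m pendant '{"grip":[-0.1,0,0,0.2,0.2,0.4,0.4,0.4,0.4],"linear":[[0,0,0],[0,0,0],[0,0,0],[0,0,0],[0,0,0],[0,0,0],[0,0,0],[0,0,0],[0,0,0]],"angular":[[0,0,0],[0,0,0],[0,0,0],[0,0,0],[0,0,0],[0,0,0],[0,0,0],[0,0,0],[0,0,0]]}'
```

```text
t: 15.23
ee_pos: [583.8, -48.7, 33.8]
orientation: [-0.22, -3.133, 0.0]
ft_force: [-13.4, 1.7, 29.3]
width: 33.7
grasp_force: 30.0
t: 15.98
ee_pos: [584.4, -48.8, 31.1]
orientation: [-0.22, -3.134, 0.0]
ft_force: [0.3, -1.2, -0.0]
width: 61.4
grasp_force: 0.0
```

```bash
python3 -m pendant '{"grip":[0.5,0.5,0.5,0.5,0.5,0.5,0.5,0.5,0.5],"linear":[[0,0,-8],[0,0,-20],[0,0,-25],[0,0,-30],[0,0,-30],[0,0,-30],[0,0,-30],[0,0,-20],[0,0,0]],"angular":[[0,0,0],[0,0,0],[0,0,0],[0,0,0],[0,0,0],[0,0,0],[0,0,0],[0,0,0],[0,0,0]]}'
python3 - <<'E'
from h import *
np.set_printoptions(precision=1,suppress=True)
togo((0,0,0))
for n in('wrist','side'):
    c,im=shot(n,n+'3.png'); h=cv2.cvtColor(im,cv2.COLOR_RGB2HSV)
    # rail model projected (seat pose) and pale wood mask
    a=-.135;ex=np.array([np.cos(a),np.sin(a),0]);ey=np.array([-ex[1],ex[0],0]);O=np.array([673.5,-61,20])-72.5*ex
    for q in((-95,17,30),(-95,-17,30),(45,17,30),(45,-17,30),(-95,17,0)):
        print(n,q,proj(c,O+q[0]*ex+q[1]*ey+[0,0,q[2]])[0])
    u,v=proj(c,O-60*ex+[0,0,30])[0].astype(int); print('hsv at tail',u,v,h[v,u])
E
```

```text
t: 16.73
ee_pos: [587.0, -49.0, 229.8]
orientation: [0.22, 3.125, -0.001]
ft_force: [1.5, 1.0, 0.7]
width: 66.2
grasp_force: 0.0
t 16.7333 pos [587.  -49.  229.8] yaw_y 1.43 w 66.2 gf 0.0 F [1.5 1.  0.7] z [ 0. -0. -1.]
tool shift [590.1 -33.6 224.7]
wrist (-95, 17, 30) [344.5 119.2]
wrist (-95, -17, 30) [301.6 119.4]
wrist (45, 17, 30) [343.3 285.1]
wrist (45, -17, 30) [304.6 285.3]
wrist (-95, 17, 0) [342.8 120.2]
hsv at tail 323 163 [ 23  95 252]
side (-95, 17, 30) [349.9 259.7]
side (-95, -17, 30) [353.5 251.8]
side (45, 17, 30) [298.5 248.9]
side (45, -17, 30) [303.1 241.3]
side (-95, 17, 0) [349.5 268.7]
hsv at tail 338 252 [ 20  97 245]
```

Run:
```python
from h import *
np.set_printoptions(precision=1,suppress=True)
im=cv2.imread('pics/wrist3.png');h=cv2.cvtColor(im,cv2.COLOR_BGR2HSV)
c=cam('wrist')
m=((h[...,1]<135)&(h[...,2]>150)&(h[...,0]>14)&(h[...,0]<32)).astype(np.uint8)
n,l,s,ce=cv2.connectedComponentsWithStats(m)
k=l[163,323];print(s[k],ce[k])
p=np.array([673.5,-61]);a=-.135;ex=np.array([np.cos(a),np.sin(a)]);ey=np.array([-ex[1],ex[0]])
for r in range(s[k,1],s[k,1]+s[k,3],20):
    x=np.where(l[r]==k)[0]; w=onz(c,[(x[0],r),(x[-1]+1,r)],50)[:,:2]-p; print(r,x[0],x[-1],(w@ex),(w@ey))
g=((h[...,0]>60)&(h[...,0]<90)&(h[...,1]>100)).astype(np.uint8)
for r in (225,235,245,255,265):
    x=np.where(g[r])[0]
    if len(x): w=onz(c,[(x[0],r),(x[-1]+1,r)],20)[:,:2]-p; print('green',r,x[0],x[-1],(w@ex),(w@ey))
x=np.where(g.any(1))[0];print('green rows',x[0],x[-1])
```

```text
[ 294  123   60  182 6980] [323.9 208.3]
123 314 341 [-168.2 -168.1] [-7.2 14.8]
143 303 344 [-152.9 -152.7] [-16.1  17.2]
163 303 344 [-137.2 -137. ] [-16.3  17.3]
183 304 344 [-121.2 -121. ] [-15.8  17.5]
203 304 344 [-104.8 -104.6] [-16.1  17.6]
223 305 343 [-88.  -87.9] [-15.5  16.9]
243 305 343 [-70.8 -70.7] [-15.8  17. ]
263 305 343 [-53.2 -53.1] [-16.1  17.1]
283 305 343 [-35.1 -35. ] [-16.4  17.3]
303 331 340 [-16.4 -16.3] [ 6.  14.8]
green 225 228 425 [-80.2 -79.3] [-87.   92.9]
green 235 223 424 [-70.8 -69.9] [-92.2  92.5]
green 245 224 424 [-61.4 -60.5] [-91.9  93.1]
green 255 225 423 [-51.8 -50.9] [-91.7  92.7]
green 265 226 422 [-42.  -41.2] [-91.4  92.3]
green rows 204 444
```

The rail is seated: lateral +0.6 mm, tail end at press x≈-168 (nominal -167.5). Next, the middle pedal, whose pad I place at about (461.5,-348.5).

```bash
python3 -m pendant '{"grip":[0.5,0.5,-1,-1,-1,-1,-1,-1,-1,-1,-1,-1],"linear":[[8,-15,0],[8,-30,0],[8,-30,0],[8,-30,0],[8,-30,0],[8,-30,0],[8,-30,0],[8,-30,0],[8,-30,0],[8,-30,0],[2.3,-29,0],[0,0,0]],"angular":[[0,0,0],[0,0,0],[0,0,0],[0,0,0],[0,0,0],[0,0,0],[0,0,0],[0,0,0],[0,0,0],[0,0,0],[0,0,0],[0,0,0]]}'
python3 - <<'E'
from h import *
togo((461.5,-348.5,95)); print(np.round(ctrl.get_obs()['qpos'],2))
E
```

```text
t: 17.83
ee_pos: [457.0, -351.7, 222.5]
orientation: [-0.225, -3.131, 0.0]
ft_force: [0.5, -0.8, -0.1]
width: 3.2
grasp_force: 0.0
t 17.8333 pos [ 457.  -351.7  222.5] yaw_y 1.427 w 3.2 gf 0.0 F [ 0.5 -0.8 -0.1] z [-0.002  0.    -1.   ]
tool shift [ -4.2   3.8 127.5]
[-0.68  0.35  1.74 -0.    1.05 -2.1 ]
```

```bash
python3 -m pendant '{"grip":[-1,-1,-1,-1,-1,-1,-1,-1,-1],"linear":[[-4.2,3.8,20],[0,0,30],[0,0,30],[0,0,28],[0,0,12],[0,0,10],[0,0,5],[0,0,0],[0,0,0]],"angular":[[0,0,0],[0,0,0],[0,0,0],[0,0,0],[0,0,0],[0,0,0],[0,0,0],[0,0,0],[0,0,0]]}'
python3 -m pendant '{"grip":[-1,-1,-1,-1,-1,-1],"linear":[[0,0,5],[0,0,5],[0,0,5],[0,0,5],[0,0,0],[0,0,0]],"angular":[[0,0,0],[0,0,0],[0,0,0],[0,0,0],[0,0,0],[0,0,0]]}'
```

```text
t: 18.58
ee_pos: [464.2, -345.3, 89.9]
orientation: [0.22, 3.133, -0.001]
ft_force: [-0.2, -0.5, 0.7]
width: 0.6
grasp_force: 0.0
t: 19.08
ee_pos: [463.8, -345.1, 69.1]
orientation: [0.221, 3.134, -0.0]
ft_force: [-0.3, 0.0, 1.8]
width: 0.1
grasp_force: 1.0
```

```bash
python3 -m pendant '{"grip":[-1,-1,-1,-1,-1,-1,-1],"linear":[[0,0,5],[0,0,5],[0,0,5],[0,0,5],[0,0,4],[0,0,0],[0,0,0]],"angular":[[0,0,0],[0,0,0],[0,0,0],[0,0,0],[0,0,0],[0,0,0],[0,0,0]]}'
python3 -m pendant '{"grip":[-1,-1,-1],"linear":[[0,0,2],[0,0,0],[0,0,0]],"angular":[[0,0,0],[0,0,0],[0,0,0]]}'
```

```text
t: 19.67
ee_pos: [462.6, -345.3, 45.1]
orientation: [-0.22, -3.132, 0.0]
ft_force: [-6.1, -2.2, 7.9]
width: 0.6
grasp_force: 3.6
t: 19.92
ee_pos: [462.5, -345.3, 43.6]
orientation: [-0.22, -3.132, 0.0]
ft_force: [-7.5, -1.7, 13.4]
width: 0.5
grasp_force: 6.5
```

```bash
python3 -m pendant '{"grip":[-1,-1,-1],"linear":[[0,0,2],[0,0,0],[0,0,0]],"angular":[[0,0,0],[0,0,0],[0,0,0]]}'
python3 -m pendant '{"grip":[-1,-1,-1],"linear":[[0,0,2],[0,0,0],[0,0,0]],"angular":[[0,0,0],[0,0,0],[0,0,0]]}'
```

```text
t: 20.17
ee_pos: [462.5, -345.4, 43.1]
orientation: [-0.22, -3.132, 0.0]
ft_force: [-11.2, 1.0, 28.6]
width: 0.2
grasp_force: 13.9
t: 20.42
ee_pos: [462.5, -345.4, 42.6]
orientation: [-0.219, -3.132, 0.001]
ft_force: [-14.9, 3.8, 44.1]
width: 0.6
grasp_force: 21.8
```

Firmly on the stop (z stuck at 43, force climbing). Hold, then lift off.

```bash
python3 -m pendant '{"grip":[-1,-1,-1,-1,-1,-1,-1,-1,-1,-1,-1,-1],"linear":[[0,0,0],[0,0,0],[0,0,0],[0,0,0],[0,0,0],[0,0,0],[0,0,0],[0,0,0],[0,0,0],[0,0,0],[0,0,0],[0,0,0]],"angular":[[0,0,0],[0,0,0],[0,0,0],[0,0,0],[0,0,0],[0,0,0],[0,0,0],[0,0,0],[0,0,0],[0,0,0],[0,0,0],[0,0,0]]}'
python3 -m pendant '{"grip":[-1,-1,-1,-1,-1,-1,-1,-1,-1,-1,-1,-1],"linear":[[0,0,-4],[0,0,-5],[0,0,-6],[0,0,-6],[0,0,-6],[0,0,-8],[0,0,-15],[0,0,-25],[0,0,-30],[0,0,-30],[0,0,0],[0,0,0]],"angular":[[0,0,0],[0,0,0],[0,0,0],[0,0,0],[0,0,0],[0,0,0],[0,0,0],[0,0,0],[0,0,0],[0,0,0],[0,0,0],[0,0,0]]}'
python3 -m pendant '{"grip":[-1,-1,-1,-1,-1,-1],"linear":[[0,0,0],[0,0,0],[0,0,0],[0,0,0],[0,0,0],[0,0,0]],"angular":[[0,0,0],[0,0,0],[0,0,0],[0,0,0],[0,0,0],[0,0,0]]}'
python3 - <<'E'
from h import *
# compare side view before/after press: tail of the rail, pedal, ram region
a=cv2.imread('pics/side3.png');_,b=shot('side','side4.png');b=b[:,:,::-1]
d=cv2.absdiff(a,np.ascontiguousarray(b)).max(2)>40
for n,(x,y,w,h) in dict(rail=(290,235,65,40),press=(255,190,80,95),spool=(383,252,27,40),hammer=(180,285,105,35)).items():
    print(n,int(d[y:y+h,x:x+w].sum()))
e=cv2.imread('pics/side0.png');d=cv2.absdiff(e,np.ascontiguousarray(b)).max(2)>40
print('pedal vs start',int(d[175:220,340:402].sum()))
for n in('side3','side4'):
    im=cv2.imread(f'pics/{n}.png');h=cv2.cvtColor(im,cv2.COLOR_BGR2HSV)
    m=((h[...,1]<135)&(h[...,2]>150)&(h[...,0]>14)&(h[...,0]<32))[238:275,285:365]; y,x=np.where(m);print(n,m.sum(),x.mean(),y.mean(),x.max())
E
```

```text
t: 21.42
ee_pos: [462.5, -345.4, 42.6]
orientation: [-0.22, -3.132, 0.001]
ft_force: [-14.9, 3.2, 44.4]
width: 0.4
grasp_force: 21.7
t: 22.42
ee_pos: [464.1, -345.4, 175.7]
orientation: [0.22, 3.132, -0.002]
ft_force: [-0.6, 0.3, -0.9]
width: 0.6
grasp_force: 0.0
t: 22.92
ee_pos: [463.5, -344.8, 173.6]
orientation: [-0.22, -3.133, -0.001]
ft_force: [0.4, 0.1, -0.5]
width: 0.5
grasp_force: 0.0
rail 271
press 478
spool 0
hammer 0
pedal vs start 246
side3 876 38.73744292237443 16.115296803652967 67
side4 851 38.96239717978848 15.917743830787309 67
```

```bash
python3 -c "
from workcell import ctrl
print(ctrl.close_job())"
```

```text
the job is handed in; nothing more can be done
None
```

The job is handed in at about 23 s: the rail lies in the press with its nose on the back stop, the pedal was held at its stop for about a second and let up, and the hammer and spool show no change in the side view. I did not check the glide, the pedal's return, the jar or the spare rail directly.

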